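Change the bench over to its other supply feed

ROBOT

A 7-joint arm with a two-finger parallel gripper is mounted at the origin on a cart in front of the work surface, level with it; the furniture and walls round the work are solid. World frame = base frame: x ahead of the robot, y to its left, z up, the work surface at z = 0. Lengths are in m, angles in rad, forces in N, time in s.
With the tool pointing down it reaches from about 0.425 to 1.025 m from the base axis. Payload 3.6 kg.
Tool frame: the origin (TCP) lies between the finger pads; the fingertips stand 22 mm ahead of it and the grasp point (between the pads) lies 3 mm ahead of it; z points along the fingers, y is the line along which they close (so a half turn about z gives the same grasp; the last joint's range is limited). The gripper opens to 85 mm and grips with 20 to 120 N. Pads are 22 mm wide; open, the fingers measure 114 mm over their backs; the gripper's body (76 mm by 85 mm) begins 54 mm behind the grasp point. The pads swing forward as they close: fully open they stand 13 mm farther back than shut.
Start: joints at [1.119, 0.591, 0.048, 1.609, -0.033, 0.943, -0.034], TCP at [0.255, -0.679, 0.253] pointing down, gripper open.
Joint ranges: [-2.69, 2.69], [-0.47, 2.24], [-1.27, 1.36], [0.19, 2.51], [-1.53, 4.68], [0.08, 2.07], [-3.09, 3.09]. Speed limits (rad/s): [2.57, 2.57, 3.14, 3.14, 3.14, 3.14, 3.14].

INTERFACE

Orientations are given as a unit quaternion [x, y, z, w].
In Python, from station import status, optics, r gives the robot as it stands.
- The arm moves only by the shell command python3 -m creep 'ROWS' [OPENING]. ROWS is JSON, one flat list of numbers, 6 for each row, row after row: the shift along the tool's x, y, z in mm, then the turn, a rotation vector about the tool's x, y, z in rad. In form: [x, y, z, wx, wy, wz, x, y, z, wx, wy, wz, ...]. A call has 1 to 8 rows; each row is the pose to reach, as a shift and turn from the pose commanded when the call began, along the tool's axes at that moment; what a row does not reach only later rows make up. A row lasts 1/12 s, in which the tool goes at most 41.7 mm and 7.16 degrees, less where a joint would pass 70% of its speed; a pose out of reach is approached as far as the arm can. A call with a gripper value outside its range is refused whole. OPENING is the opening in per cent of the stroke, from 0 (shut) to 100 (fully open), set as the call begins (- or left out, the last holds). The fingers move at their own pace and stop on an object; the grip force is fixed at half the most. Time passes only in rows, so rows that repeat a pose let the fingers close. It gives the time, the measured TCP pose, the force, the opening and the grip force at its end, in the units of the state.
- status.sense(): the state, without advancing time (a new reading comes with each control period).
- optics.get_image(name): name is "scene" or "top" or "wrist"; returns the picture (400x640x3 uint8, blue, green, red); there is no depth.
- optics.camera_info(name): a dict with "vfov" (degrees; the focal length in pixels is half the picture's height over the tangent of half this angle, whatever the lens; pixels are square), "cx", "cy" (the principal point, pixels), "k1" (the pictures are not rectified: a ray, as slopes to the right and down, at radius r is drawn at 1 + k1 r^2 times it, then the intrinsics apply), "R" (3x3) and "t" (3): a world point X has camera coordinates R X + t; the wrist camera has in their place "tool_from_camera" (4x4, takes a point from camera to tool coordinates, whose origin is the TCP and whose axes are the flange's). Camera axes: x right, y down, z forward; pixel columns grow to the right and rows downward; lengths in m; the calibration is good to about 2 mm. A picture is of the moment at which its call begins: read the wrist's pose just before it. camera_info takes no time and is no camera call.
- r.finish_job(): hands the job in; it is judged then, once.
The state is a dict: "time_s": time; "q": joint angles; "joint_velocities": joint speeds; "joint_efforts": joint torques, N m; "eef_pos": TCP position; "ee_rot": TCP orientation; "wrist_force": force on the tool from outside, world axes, zero at the start; "ft_torque": the same for the moment, N m; "width": opening from 0.0 (shut) to 1.0 (fully open); "finger_force": force on a finger pad.
Only numpy, scipy, OpenCV 4.12 (cv2) and the standard library are available. Lean on these libraries where they do the work, as an engineer would, in place of code of your own. Each camera call takes 0.05 s, during which the arm holds its last target. There are 200 camera calls.

TASK

Change the bench supply over to its other feed: move the T-handled lever on top of the grey box from the left to its upright centre (off) position and leave it there, off, for at least two seconds. While it is off, take the marker and use its end to press in the upper half of the one wide rocker on the front until that rocker has tipped fully over, without the gripper itself touching that rocker or its frame, and without tipping the narrow ones. Then move the lever on, fully over to the right, leave the marker lying on the bench, and do not disturb the things standing about.

Things in the scene. Friction and masses are not known exactly. Their poses are not given: they have to be found in the camera images.
- changeover_box: grey changeover box fixed to the bench, 152 mm deep (x) x 214 mm wide (y), flat top at z 80 mm (a thin steel plate on it to 84 mm). Origin: centre of the housing's footprint, on the bench top. Its x axis points away from the robot (within 0.25 rad), y to the left, z up; the bottom edge of its front lies at x = -86 mm (a 14 mm high plinth), above that the front panel leans back 15 degrees (x = -72 mm at its foot to about -55 mm at the top). Its ends are at y = +-107 mm.
- lever (a joint): T-handled changeover lever on top of the box, angle in rad: 0 upright = off, negative leans to the box's left (+y), positive to its right (-y); end stops at -0.6 and +0.6. It starts within 0.1 rad of the left stop. Pivot line: parallel to the box's x axis, at box x = 10 mm, y = 0, z = 80 mm. Stays where it is left (friction); about 3.5 N sideways at the bar moves it. There is no detent at the centre.
- lever_bar (a point): centre of the lever's crossbar: a black bar 20 mm thick and 68 mm long over all, parallel to the box's x axis, 94 mm from the pivot, on a 12 mm round steel stem. At upright it is 174 mm above the bench.
- wide_rocker (a joint): the wide rocker (black paddle 30 mm wide, 46 mm tall), angle in rad: -0.28 = upper half standing out (start, within 0.03), +0.28 = upper half pressed fully in. Pivot level across the panel at its middle, 47 mm above the bench. Stays where it is left; about 3 to 5 N on its upper half tips it, the pressed point travels about 8 mm.
- wide_rocker_press (a point): point on the face of the wide rocker, middle of its upper half, 14 mm above its pivot line; about 59 mm above the bench. Pressing here along the box's +x axis tips the rocker. Moves with the rocker.
- wide_unit: grey 44 x 56 mm frame, 6 mm proud of the panel, that holds the wide rocker, in one of four places 48 mm apart along the front panel. Origin: middle of the rocker's pivot line; same axes as the box.
- rocker_a (a joint): one of three narrow rockers (black paddle 14 mm wide, 46 mm tall, in a frame like the wide one's) in the other places of the row; same angles; to be left as it is, upper half standing out
- rocker_b (a joint): second narrow rocker, likewise left alone
- rocker_c (a joint): third narrow rocker, likewise left alone
- marker_mid (a point): centre of the black marker pen, 11 to 12 mm thick, 128 mm long along its own y axis, lying on the bench to the right of the box, roughly crosswise to the robot (within 0.4 rad; its centre 5.5 mm up). Either end will do. Own z is up. A low sorting tray fills the bench beyond about y = -0.37 m.
- pill_bottle_mid (a point): bystander: small white pill bottle, 38 mm diameter, 68 mm tall, loose on the bench; this point is half-way up. Left of it and of the box (beyond about y = +0.2 m) the bench carries fixed stacks of cartons, taller farther left: pass them on the robot's side
- tape: bystander: roll of tape lying flat, 53 mm diameter, 18 mm high, loose on the bench; origin at its underside
- vial: bystander: white round vial, 39 mm diameter, 62 mm tall, loose, beside and behind the box; origin at its underside. Fixed packs and jars up to 160 mm tall stand along the wall behind it

How it is judged:
On the way, in this order (a step that is already met when the one before it is completed fails the run):
1. the lever rests at its upright centre (within 0.2 rad) for 2 s, with the wide rocker not yet tipped (value of joint lever between -0.2 and 0.2 rad and value of joint wide_rocker below -0.1 rad), for 2 s.
2. the wide rocker is tipped over (past +0.15 rad) with the lever still at the centre (value of joint lever between -0.2 and 0.2 rad and value of joint wide_rocker above 0.15 rad), for 0.2 s.
3. the lever is fully over to the right (past +0.48 rad) (value of joint lever above 0.48 rad), for 0.2 s.
At the end, for the whole second after the job is handed in: lever past +0.48 rad (right), wide rocker past +0.15 rad (upper half in), narrow rockers still below -0.1 rad, the marker lying on the bench (centre 0 to 15 mm up), the bottle, tape and vial within 30 mm of where they stood (value of joint lever above 0.48 rad and value of joint wide_rocker above 0.15 rad and value of joint each of rocker_a, rocker_b, rocker_c below -0.1 rad and height (world z) of marker_mid between 0 and 0.015 m and distance of each of pill_bottle_mid, tape, vial from where it was at the start of the episode below 0.03 m); the robot touches nothing.
It fails at once if the lever taken on to the right (past 0.3 rad) before the wide rocker is tipped (value of joint lever above 0.3 rad and value of joint wide_rocker below 0.1 rad).
It fails at once if the wide rocker tipped while the lever is still, or again, on the left (value of joint lever below -0.3 rad and value of joint wide_rocker above 0 rad).
It fails at once if a narrow rocker tipped (past 0) (value of joint any of rocker_a, rocker_b, rocker_c above 0 rad).
It fails at once if the wide rocker or its frame touched by the fingers or the arm instead of the marker (contact force between any of the fingers, the arm and wide_unit above 0.5 N).
It fails at once if a bystander pushed away or knocked over (moved more than 30 mm) (distance of any of pill_bottle_mid, tape, vial from where it was at the start of the episode above 0.03 m).
It also fails if it takes over 72 s, if anything falls off the work surface, if the arm or the gripper's body presses on something with over 40 N, if the wrist force passes 120 N, or if a joint passes its speed limit or range.

## Working session

There is one attempt and no reset: what is moved stays moved. The work goes in short steps, Python scripts to look and compute and a shell command to move; the robot and the scene stay as the last step left them, time stands still between calls to the robot, and variables do not carry over. Pictures are saved under pics/ and viewed, at most 10 in all, crops included, and the job is handed in when it is done.

```bash
ls; mkdir -p pics; cat > h.py <<'E'
import numpy as np, cv2
from station import status, optics, r
from scipy.spatial.transform import Rotation as Ro
def pose():
    s=status.sense(); return np.array(s['eef_pos']),Ro.from_quat(s['ee_rot']).as_matrix(),s
def cam(n,pr=None):
    i=optics.camera_info(n)
    f=200/np.tan(np.radians(i['vfov'])/2)
    if 'R' in i and i['R'] is not None: R=np.array(i['R']);t=np.array(i['t'])
    else:
        T=np.array(i['tool_from_camera']); p,W=pr
        Rc=W@T[:3,:3]; c=W@T[:3,3]+p; R=Rc.T; t=-R@c
    return dict(f=f,cx=i['cx'],cy=i['cy'],k=i['k1'],R=R,t=t)
def proj(c,X):
    v=np.atleast_2d(X)@c['R'].T+c['t']; a=v[:,:2]/v[:,2:]; a=a*(1+c['k']*(a**2).sum(1,keepdims=True))
    return a*c['f']+[c['cx'],c['cy']]
def ray(c,uv):
    d=(np.array(uv,float)-[c['cx'],c['cy']])/c['f']; a=d.copy()
    for _ in range(20): a=d/(1+c['k']*(a@a))
    v=c['R'].T@np.r_[a,1]; return -c['R'].T@c['t'], v/np.linalg.norm(v)
def onz(c,uv,z):
    o,v=ray(c,uv); return o+v*(z-o[2])/v[2]
def tri(rs):
    A=0;b=0
    for o,v in rs: P=np.eye(3)-np.outer(v,v); A=A+P; b=b+P@o
    return np.linalg.solve(A,b)
def tool(target):  # shift in tool axes (mm) to world target
    p,W,s=pose(); return np.round(W.T@(np.array(target)-p)*1000,1)
E
python3 - <<'E'
from h import *
p,W,s=pose();print(s['time_s'],p,W.round(3).tolist())
for n in ['scene','top','wrist']:
    cv2.imwrite(f'pics/{n}0.png',optics.get_image(n)); c=cam(n,(p,W)); print(n,c['f'],c['k'],(-c['R'].T@c['t']).round(3))
E
```

```text
pics
0.0 [ 0.25435317 -0.67808619  0.25214181] [[0.936, 0.351, -0.001], [0.351, -0.936, 0.002], [-0.0, -0.002, -1.0]]
scene 408.649608036158 -0.05508018025228443 [ 0.052 -0.453  0.703]
top 403.83851064434117 0.03205302208268424 [ 0.504 -0.007  1.108]
wrist 324.43359013724336 -0.05602002564732472 [ 0.325 -0.651  0.372]
```

View pics/scene0.png

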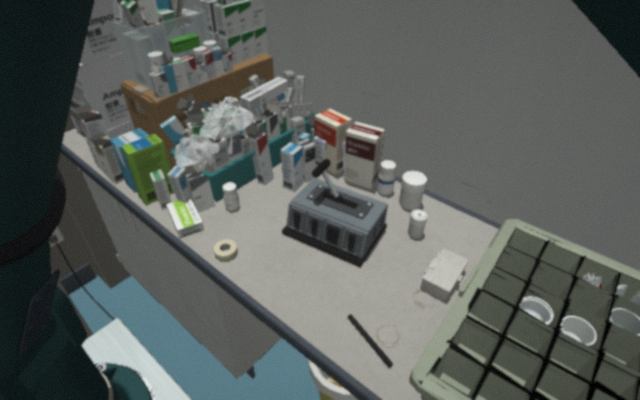

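View pics/top0.png

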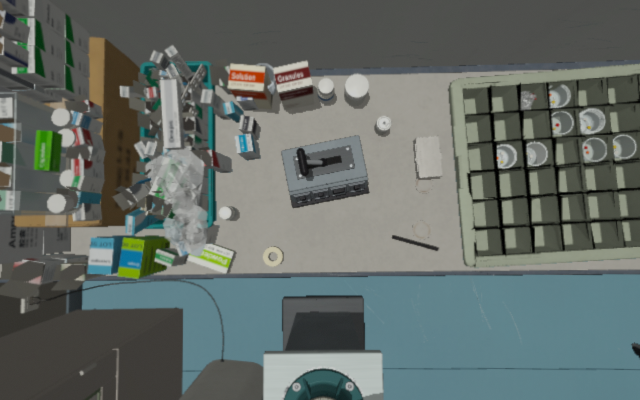

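The scene view shows the box at about (335,220), the marker at (370,340), the tape at (226,250) and the bottle at (231,196). In the top view the box is at (325,170), the lever bar at (302,160), and the marker runs from (393,237) to (438,248). The vial is at (384,124).

```bash
python3 - <<'E'
from h import *
c=cam('top'); im=cv2.imread('pics/top0.png')
g=im.max(2)
m=np.zeros_like(g); m[228:258,385:447]=(g[228:258,385:447]<70)
n,l,st,ce=cv2.connectedComponentsWithStats(m); i=1+st[1:,4].argmax()
ys,xs=np.where(l==i); P=np.array([onz(c,(x,y),.006) for x,y in zip(xs,ys)])
mu=P.mean(0); u,s_,v=np.linalg.svd(P-mu,full_matrices=False); d=v[0]*np.sign(v[0][1]); t=(P-mu)@d
print('marker',(mu+d*(t.max()+t.min())/2).round(4),d.round(3),'len',t.max()-t.min(),'ang',np.arctan2(-d[0],d[1]))
# wide view crops
a=cv2.resize(im[125:215,270:380],None,fx=7,fy=6.6,interpolation=cv2.INTER_CUBIC); cv2.imwrite('pics/topc.png',a[:594])
sc=cv2.imread('pics/scene0.png')
a=cv2.resize(sc[150:270,275:395],None,fx=5,fy=5,interpolation=cv2.INTER_CUBIC); cv2.imwrite('pics/scc.png',a)
h=np.hstack([cv2.resize(im[130:210,275:375],(400,320),interpolation=2),cv2.resize(sc[173:269,278:398],(400,320),interpolation=2)])
cv2.imwrite('pics/pair.png',h)
E
```

```text
marker [ 0.4408 -0.2521  0.006 ] [ 0.278  0.961 -0.   ] len 0.12429021209773228 ang -0.2813316280542466
```

View pics/pair.png

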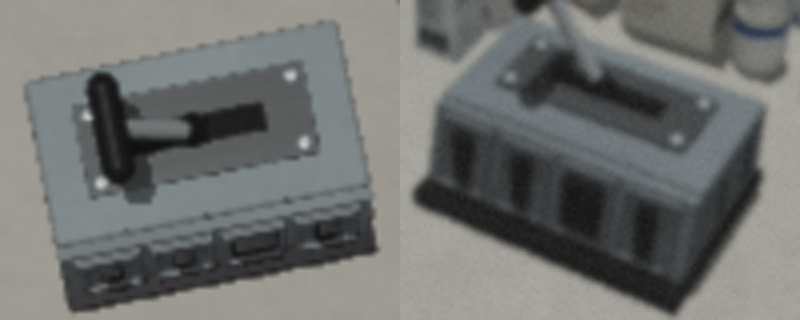

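The pair view shows the wide rocker third from the left, so box y is about -24 mm. The plate's four screws are clear at crop positions (87,116), (290,76), (305,143) and (100,183).

```bash
cat > box.py <<'E'
from h import *
c=cam('top'); cs=cam('scene')
T=lambda u,v:(u/4+275-.375,v/4+130-.375)
S=lambda u,v:((u-400)*.3+278-.35,v*.3+173-.35)
if __name__=='__main__':
    scr=np.array([onz(c,T(*p),.085) for p in [(87,116),(290,76),(305,143),(100,183)]])
    yv=(scr[0]-scr[1]+scr[3]-scr[2])[:2]; yaw=np.arctan2(-yv[0],yv[1]); print('yaw screws',yaw)
    cor=np.array([onz(c,T(*p),.08) for p in [(28,85),(340,22),(365,185),(60,245)]])
    for a,b in [(0,1),(3,2)]: d=(cor[a]-cor[b])[:2]; print('edge',np.linalg.norm(d),np.arctan2(-d[0],d[1]))
    pl=np.array([onz(c,T(*p),.014) for p in [(70,308),(377,250)]]); d=(pl[0]-pl[1])[:2]; print('plinth',np.linalg.norm(d),np.arctan2(-d[0],d[1]))
    scs=np.array([onz(cs,S(*p),.085) for p in [(510,77),(541,44),(705,103),(677,139)]])
    print(scr.round(4).tolist(),scs.round(4).tolist())
    for yaw in (.165,.185,.2):
        Rz=np.array([[np.cos(yaw),-np.sin(yaw)],[np.sin(yaw),np.cos(yaw)]])
        for n,q in (('scr',scr),('cor',cor),('pl',pl),('scs',scs)): print(yaw,n,(q[:,:2]@Rz).round(4).tolist())
E
python3 box.py
```

```text
yaw screws 0.1776920695723736
edge 0.20422015714535222 0.18294266204361598
edge 0.1984056880663539 0.1787607297353358
plinth 0.2117389073464303 0.17156583634624276
[[0.6625, 0.0596, 0.085], [0.6859, -0.0702, 0.085], [0.6428, -0.079, 0.085], [0.6194, 0.0519, 0.085]] [[0.615, 0.0466, 0.085], [0.6587, 0.0547, 0.085], [0.6828, -0.0753, 0.085], [0.6394, -0.0826, 0.085]]
0.165 scr [[0.6633, -0.05], [0.6651, -0.1819], [0.6211, -0.1835], [0.6195, -0.0506]]
0.165 cor [[0.6907, -0.016], [0.6944, -0.2202], [0.5883, -0.2166], [0.5856, -0.0182]]
0.165 pl [[0.5479, -0.0128], [0.5493, -0.2246]]
0.165 scs [[0.6143, -0.055], [0.6587, -0.0543], [0.6612, -0.1864], [0.6171, -0.1865]]
0.185 scr [[0.6622, -0.0633], [0.6613, -0.1952], [0.6173, -0.1959], [0.6184, -0.063]]
0.185 cor [[0.6903, -0.0298], [0.6898, -0.2341], [0.5839, -0.2283], [0.5851, -0.0299]]
0.185 pl [[0.5476, -0.0238], [0.5447, -0.2355]]
0.185 scs [[0.613, -0.0673], [0.6575, -0.0674], [0.6573, -0.1996], [0.6133, -0.1988]]
0.2 scr [[0.6612, -0.0732], [0.6583, -0.2051], [0.6143, -0.2051], [0.6174, -0.0722]]
0.2 cor [[0.6897, -0.0402], [0.6862, -0.2444], [0.5804, -0.2371], [0.5846, -0.0387]]
0.2 pl [[0.5472, -0.032], [0.5411, -0.2437]]
0.2 scs [[0.612, -0.0765], [0.6564, -0.0773], [0.6543, -0.2095], [0.6102, -0.208]]
```

```bash
python3 -m creep '[30,-40,0,0,0,0,55,-70,0,0,0,0,80,-102,0,0,0,0,105,-134,0,0,0,0,130,-166,0,0,0,0,155,-198,0,0,0,0,180,-230,0,0,0,0,205,-262,0,0,0,0]' 0 && python3 -m creep '[25,-32,0,0,0,0,50,-64,0,0,0,0.06,75,-96,0,0,0,0.12,100,-128,0,0,0,0.18,125,-160,0,0,0,0.18,150,-192,0,0,0,0.18,175,-224,0,0,0,0.18,200,-256,0,0,0,0.18]' && python3 -m creep '[8,-10,0,0,0,0,15,-17,0,0,0,0,15,-17,0,0,0,0]'
python3 - <<'E'
from h import *
p,W,s=pose(); im=optics.get_image('wrist'); print(s['time_s'],p.round(4),W.round(3).tolist())
cv2.imwrite('pics/w1.png',im); np.savez('w1.npz',p=p,W=W)
E
```

```text
time_s: 0.82
eef_pos: [0.3546, -0.3593, 0.2532]
ee_rot: [0.984, 0.178, -0.0, -0.0]
wrist_force: [1.3, 0.9, 0.3]
width: 0.002
finger_force: 0.0
time_s: 1.48
eef_pos: [0.4519, -0.0497, 0.2534]
ee_rot: [0.996, 0.089, 0.0, 0.0]
wrist_force: [1.4, -0.3, 0.2]
width: -0.003
finger_force: 0.0
time_s: 1.73
eef_pos: [0.4649, -0.0304, 0.2534]
ee_rot: [0.996, 0.091, 0.001, -0.0]
wrist_force: [0.1, 0.2, 0.8]
width: 0.001
finger_force: 0.0
1.7333 [ 0.4649 -0.0304  0.2534] [[0.983, 0.181, 0.001], [0.181, -0.983, 0.001], [0.001, -0.0, -1.0]]
```

View pics/w1.png

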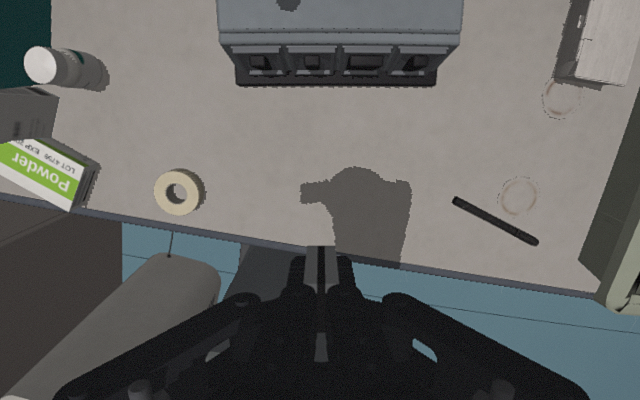

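The wrist view shows the plinth front running from (236,86) to (436,86), the wide rocker at about (363,62), and the marker from (455,201) to (536,242).

```bash
python3 - <<'E'
from h import *
z=np.load('w1.npz'); c=cam('wrist',(z['p'],z['W'])); print('cam',(-c['R'].T@c['t']).round(3))
im=cv2.imread('pics/w1.png')
yaw=.18; Rz=np.array([[np.cos(yaw),-np.sin(yaw)],[np.sin(yaw),np.cos(yaw)]])
for z_ in (0,.014):
    q=np.array([onz(c,u,z_) for u in [(236.5,86),(436,86)]]);print(z_,q.round(4).tolist(),(q[:,:2]@Rz).round(4).tolist(),np.linalg.norm(q[0]-q[1]),np.arctan2(-(q[0]-q[1])[0],(q[0]-q[1])[1]))
q=np.array([onz(c,u,.047)[:2]@Rz for u in [(261,62),(311,62),(363,62),(415,62)]]);print('rockers',q.round(4).tolist())
g=im.max(2); m=np.zeros_like(g); m[190:255,445:545]=g[190:255,445:545]<60
n,l,st,ce=cv2.connectedComponentsWithStats(m); i=1+st[1:,4].argmax()
ys,xs=np.where(l==i); P=np.array([onz(c,(x,y),.006) for x,y in zip(xs,ys)])
mu=P.mean(0); v=np.linalg.svd(P-mu,full_matrices=False)[2]; d=v[0]*np.sign(v[0][1]); t=(P-mu)@d
print('marker',(mu+d*(t.max()+t.min())/2).round(4),d.round(3),'len',t.max()-t.min())
# lever bar from top & scene pictures
for n,pz in (('top',[.155,.165]),):
    ct=cam('top'); 
    for zz in pz: print('bar',zz,(np.array([onz(ct,(u/4+274.6,v_/4+129.6),zz)[:2] for u,v_ in [(98,80),(118,177)]])@Rz).round(4).tolist())
print('tool yaw',np.arctan2(z['W'][1,0],z['W'][0,0]))
E
```

```text
cam [ 0.539 -0.016  0.374]
0 [[0.5395, 0.0781, 0.0], [0.5798, -0.1375, 0.0]] [[0.5448, -0.0197], [0.5458, -0.2391]] 0.21934575208357537 0.1845828816849661
0.014 [[0.5395, 0.0746, 0.014], [0.5782, -0.133, 0.014]] [[0.5441, -0.0232], [0.5451, -0.2343]] 0.21112993634182328 0.18458288168496634
rockers [[0.564, -0.056], [0.5639, -0.1031], [0.5642, -0.1519], [0.5648, -0.2012]]
marker [ 0.4414 -0.254   0.006 ] [0.278 0.961 0.   ] len 0.13064547366102208
bar 0.155 [[0.6709, -0.0729], [0.6117, -0.0735]]
bar 0.165 [[0.6691, -0.0732], [0.6105, -0.0737]]
tool yaw 0.1822098530054112
```

```bash
python3 -m creep '[30,-14,0,0,0,0,60,-28,0,0,0,0,90,-42,0,0,0,0,120,-56,0,0,0,0,150,-70,0,0,0,0,180,-85,0,0,0,0,180,-85,0,0,0,0,180,-85,0,0,0,0]' && python3 -m creep '[0,0,20,0,0,0,0,0,40,0,0,0,0,0,60,0,0,0,0,0,81,0,0,0,0,0,81,0,0,0]' && python3 -m creep '[0,6,0,0,0,0,0,12,0,0,0,0,0,18,0,0,0,0,0,24,0,0,0,0,0,30,0,0,0,0,0,36,0,0,0,0,0,42,0,0,0,0,0,42,0,0,0,0]'
python3 - <<'E'
from h import *
p,W,s=pose(); print(s['time_s'],p,s['wrist_force'])
a=optics.get_image('top');b=optics.get_image('wrist'); cv2.imwrite('pics/t2.png',a); cv2.imwrite('pics/w2.png',b)
cv2.imwrite('pics/p2.png',np.hstack([cv2.resize(a[110:230,260:400],(400,343)),cv2.resize(b,(400,250))[:, :] if 0 else cv2.copyMakeBorder(cv2.resize(b,(400,250)),0,93,0,0,0)]))
E
```

```text
time_s: 2.45
eef_pos: [0.6265, 0.0822, 0.2526]
ee_rot: [0.996, 0.089, -0.0, 0.0]
wrist_force: [-0.3, 0.2, -0.0]
width: -0.001
finger_force: 0.0
time_s: 2.87
eef_pos: [0.6213, 0.0792, 0.1683]
ee_rot: [0.996, 0.087, -0.005, 0.001]
wrist_force: [-0.6, 0.7, 0.5]
width: 0.001
finger_force: 0.0
time_s: 3.53
eef_pos: [0.632, 0.0533, 0.1772]
ee_rot: [0.996, 0.092, 0.0, -0.007]
wrist_force: [-10.9, 15.3, 21.8]
width: -0.001
finger_force: 12.2
3.5333 [0.63195681 0.05334468 0.17716721] [-10.90283883  15.29688908  21.82675787]
```

View pics/p2.png

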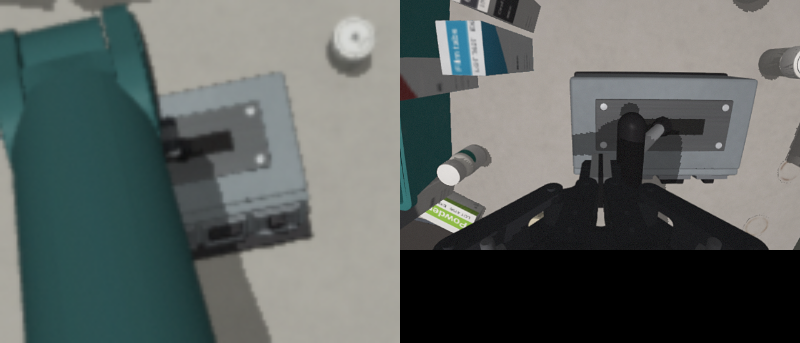

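The wrist crop shows the bar right of the closed fingers, with its far end at wrist pixel (370,200). The 22 N upward force suggests the linkage is also resting on the bar.

```bash
cat > lev.py <<'E'
from h import *
def lever(px,p,W,zoff=0,xb=None):
    yaw=.18; R3=Ro.from_euler('z',yaw).as_matrix()
    c=cam('wrist',(p,W)); o,v=ray(c,px); o=R3.T@o; v=R3.T@v
    best=[]
    for th in np.linspace(-.7,.7,281):
        y=-.128-.094*np.sin(th)*1; z=.08+.094*np.cos(th)
        s=(z-o[2])/v[2]; q=o+s*v; best.append((abs(q[1]-y),th,q.round(4).tolist()))
    return sorted(best)[:2]
E
python3 - <<'E'
from lev import *
p,W,s=pose()
print(lever((370,200),p,W),lever((370,280),p,W))
R3=Ro.from_euler('z',.18).as_matrix(); print('tcp box',(R3.T@p).round(4)); print(s['joint_efforts'])
c=cam('wrist',(p,W)); T=R3
for px in [(326,169),(522,169),(522,234),(326,234)]: print((R3.T@onz(c,px,.085)).round(4))
E
```

```text
[(np.float64(4.2526487370964094e-05), np.float64(-0.52), [0.6656, -0.0813, 0.1616]), (np.float64(0.00039998287705468594), np.float64(-0.5149999999999999), [0.6656, -0.0813, 0.1618])] [(np.float64(0.00016687956006364302), np.float64(-0.49499999999999994), [0.6266, -0.0832, 0.1627]), (np.float64(0.00028233989896149503), np.float64(-0.49999999999999994), [0.6265, -0.0832, 0.1625])]
tcp box [ 0.6313 -0.0606  0.1772]
[ 10.3203848  -36.86726689   9.59929615 -14.64039803   3.24826643
  -2.09529139   0.10201213]
[ 0.6639 -0.0623  0.085 ]
[ 0.6654 -0.1945  0.085 ]
[ 0.6182 -0.2034  0.085 ]
[ 0.6172 -0.0627  0.085 ]
```

```bash
python3 -m creep '[0,-12,0,0,0,0,0,-12,-12,0,0,0,0,-12,-12,0,0,0,0,-4,-13,0,0,0,0,2,-14,0,0,0,0,7,-16,0,0,0,0,12,-19,0,0,0,0,12,-19,0,0,0]'; python3 - <<'E'
from h import *
p,W,s=pose(); b=optics.get_image('wrist'); cv2.imwrite('pics/w3.png',b); np.savez('w3.npz',p=p,W=W)
print((Ro.from_euler('z',.18).as_matrix().T@p).round(4),s['wrist_force'])
E
```

```text
time_s: 4.3
eef_pos: [0.636, 0.0326, 0.1941]
ee_rot: [0.996, 0.089, 0.001, -0.003]
wrist_force: [-5.2, 8.7, 14.2]
width: -0.001
finger_force: 6.7
[ 0.6316 -0.0818  0.1941] [-5.19677056  8.72983105 14.24006166]
```

```bash
python3 -m creep '[0,5,0,0,0,0,0,10,0,0,0,0,0,15,0,0,0,0,0,20,0,0,0,0,0,20,0,0,0,0]'; python3 - <<'E'
from h import *
p,W,s=pose(); b=optics.get_image('wrist'); cv2.imwrite('pics/w4.png',b); np.savez('w4.npz',p=p,W=W)
print((Ro.from_euler('z',.18).as_matrix().T@p).round(4),s['wrist_force'])
E
```

```text
time_s: 4.77
eef_pos: [0.6417, 0.0147, 0.1975]
ee_rot: [0.996, 0.09, 0.004, -0.003]
wrist_force: [-1.1, 4.7, 12.2]
width: -0.003
finger_force: 5.9
[ 0.634  -0.1004  0.1975] [-1.06629162  4.72020258 12.21636491]
```

View pics/w4.png

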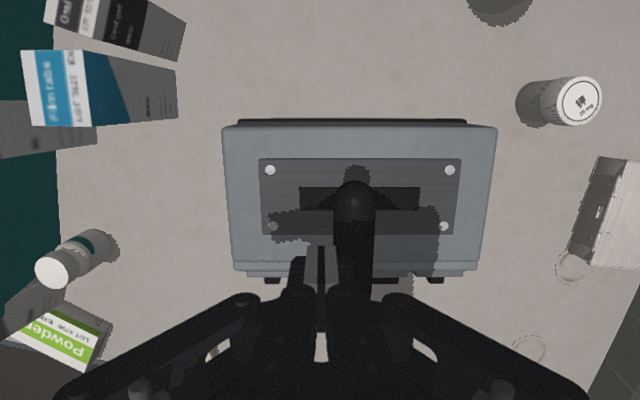

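The bar is close to the slot centre, with its far end at (354,200) and the slot centre at about (360,197).

```bash
python3 - <<'E'
from lev import *
z=np.load('w4.npz'); p,W=z['p'],z['W']
print(lever((354,200),p,W)[0],lever((354,240),p,W)[0])
R3=Ro.from_euler('z',.18).as_matrix();c=cam('wrist',(p,W))
for px in [(270,170),(450,170),(444,227),(272,227)]: print((R3.T@onz(c,px,.085)).round(4))
E
```

```text
(np.float64(2.2193065762871056e-05), np.float64(-0.1349999999999999), [0.6656, -0.1153, 0.1731]) (np.float64(0.00011411530254183677), np.float64(-0.1299999999999999), [0.6454, -0.1159, 0.1732])
[ 0.6625 -0.0622  0.085 ]
[ 0.6629 -0.1943  0.085 ]
[ 0.6181 -0.1947  0.085 ]
[ 0.618  -0.0618  0.085 ]
```

```bash
python3 -m creep '[0,4,0,0,0,0,0,8,0,0,0,0,0,12,0,0,0,0,0,12,0,0,0,0]'; python3 -m creep '[0,-20,0,0,0,0,0,-20,-20,0,0,0,0,-20,-50,0,0,0,0,-20,-50,0,0,0]'; python3 - <<'E'
from lev import *
p,W,s=pose(); b=optics.get_image('wrist'); cv2.imwrite('pics/w5.png',b)
print(s['time_s'],(Ro.from_euler('z',.18).as_matrix().T@p).round(4),s['wrist_force'])
g=b.max(2); row=[(y,np.where(g[y,330:480]<45)[0]) for y in (200,215,230)]
for y,x in row: print(y,x.min()+330,x.max()+330,lever((330+(x.min()+x.max())/2,y),p,W)[0])
c=cam('wrist',(p,W)); print(proj(c,(Ro.from_euler('z',.18).as_matrix()@np.array([[.641,-.128,.174],[.675,-.128,.174]]).T).T))
E
```

```text
time_s: 5.15
eef_pos: [0.6458, -0.0025, 0.1972]
ee_rot: [0.996, 0.088, 0.006, 0.0]
wrist_force: [-2.2, 2.8, 23.6]
width: -0.003
finger_force: 9.9
time_s: 5.48
eef_pos: [0.6408, 0.0159, 0.2463]
ee_rot: [0.996, 0.088, 0.004, 0.001]
wrist_force: [0.4, 0.6, 0.2]
width: -0.003
finger_force: 0.0
5.4833 [ 0.6333 -0.0991  0.2463] [0.35732759 0.56961045 0.18598298]
200 362 393 (np.float64(7.4343889421568665e-06), np.float64(0.06500000000000006), [0.6507, -0.1341, 0.1738])
215 361 392 (np.float64(0.00016530159905797648), np.float64(0.06500000000000006), [0.6408, -0.1339, 0.1738])
230 361 391 (np.float64(1.2806926458330814e-05), np.float64(0.06500000000000006), [0.6306, -0.1341, 0.1738])
[[367.17180198 214.83038521]
 [369.23758418 161.24855257]]
```

View pics/w5.png

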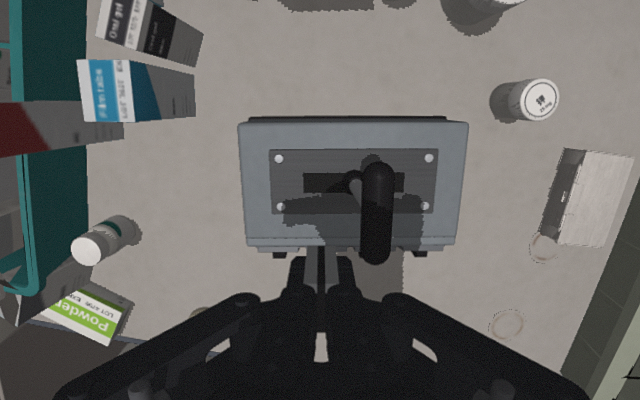

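```bash
python3 -m creep '[-28,27,0,0,0,-0.1,-56,54,0,0,0,-0.21,-84,81,0,0,0,-0.33,-112,108,0,0,0,-0.45,-140,135,0,0,0,-0.57,-168,162,0,0,0,-0.69,-196,189,0,0,0,-0.81,-224,216,0,0,0,-0.93]' 50; python3 - <<'E'
from h import *
p,W,s=pose();b=optics.get_image('top')
print(tool([.4358,-.2727,.09]),np.arctan2(W[1,0],W[0,0]))
cv2.imwrite('pics/t6.png',b)
E
```

```text
time_s: 6.2
eef_pos: [0.4526, -0.237, 0.2403]
ee_rot: [0.849, 0.528, -0.001, -0.0]
wrist_force: [-0.1, 0.2, 0.3]
width: 0.5
finger_force: 0.0
[-26.9   4.4 149.8] 1.1121253660979973
```

```bash
python3 -m creep '[-10,2,20,0,0,-0.1,-20,3,50,0,0,-0.18,-26,4,80,0,0,-0.18,-26,4,110,0,0,-0.18,-26,4,110,0,0,-0.18,-26,4,110,0,0,-0.18]'; python3 - <<'E'
from h import *
p,W,s=pose();b=optics.get_image('wrist'); cv2.imwrite('pics/w7.png',b)
print(p,tool([.4358,-.2727,.025]),np.arctan2(W[1,0],W[0,0]))
c=cam('wrist',(p,W)); g=b.max(2)
m=(g<60).astype(np.uint8); m[250:]=0
n,l,st,ce=cv2.connectedComponentsWithStats(m)
for i in range(1,n):
    if 150<st[i,4]: print(st[i],ce[i],onz(c,ce[i],.006).round(4))
print(proj(c,[[.4414+.278*.064,-.2535+.961*.064,.006],[.4358,-.2727,.006]]))
E
```

```text
time_s: 6.75
eef_pos: [0.4454, -0.2594, 0.1297]
ee_rot: [0.8, 0.6, -0.001, -0.002]
wrist_force: [0.3, -0.0, -0.8]
width: 0.501
finger_force: 0.0
[ 0.44535274 -0.25936627  0.12967462] [-15.8  -6.8 106.1] 1.2866983618161436
[    0     0   181   164 23443] [76.33506804 82.12425884] [ 0.2974 -0.1199  0.006 ]
[ 308  115   14  135 1719] [314.52937755 182.51890634] [ 0.4446 -0.2426  0.006 ]
[ 15 236  34  14 280] [ 33.93571429 243.98571429] [ 0.1947 -0.2264  0.006 ]
[[313.98815415 112.2704894 ]
 [314.76045839 220.61031848]]
```

View pics/w7.png

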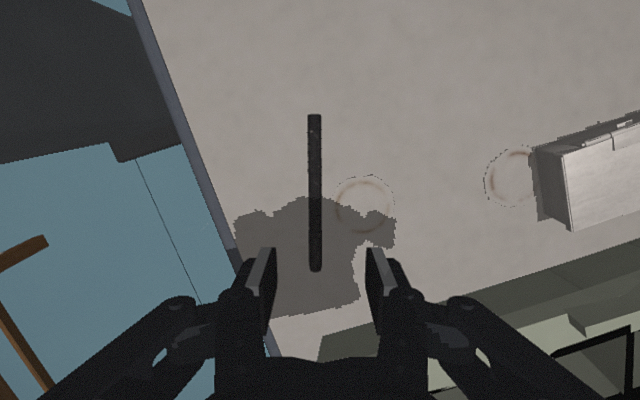

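The marker runs from (314,115) to (315,270), aligned with the tool x axis and between the open fingers.

```bash
python3 -m creep '[-8,-4,30,0,0,0,-16,-7,60,0,0,0,-16,-7,85,0,0,0,-16,-7,95,0,0,0,-16,-7,95,0,0,0,-16,-7,95,0,0,0]'; python3 - <<'E'
from h import *
print(tool([.4358,-.2727,.024]))
E
```

```text
time_s: 7.3
eef_pos: [0.4374, -0.2724, 0.0375]
ee_rot: [0.799, 0.601, 0.0, 0.001]
wrist_force: [1.1, -0.9, -0.6]
width: 0.498
finger_force: 0.0
[-0.7 -1.5 13.5]
```

```bash
python3 -m creep '[0,-1,7,0,0,0,0,-1,13,0,0,0,0,-1,13,0,0,0,0,-1,13,0,0,0]'; python3 -m creep '[0,0,0,0,0,0,0,0,0,0,0,0,0,0,0,0,0,0,0,0,0,0,0,0,0,0,0,0,0,0,0,0,0,0,0,0]' 0;python3 -m creep '[0,0,-20,0,0,0,0,0,-45,0,0,0,0,0,-70,0,0,0,0,0,-70,0,0,0]'; python3 - <<'E'
from h import *
p,W,s=pose();b=optics.get_image('wrist'); cv2.imwrite('pics/w8.png',b); np.savez('w8.npz',p=p,W=W); print(p,W.round(3).tolist())
E
```

```text
time_s: 7.63
eef_pos: [0.4354, -0.2721, 0.0236]
ee_rot: [0.799, 0.601, 0.0, 0.0]
wrist_force: [-0.1, 0.5, 0.2]
width: 0.501
finger_force: 0.0
time_s: 8.13
eef_pos: [0.4354, -0.2722, 0.0237]
ee_rot: [0.799, 0.601, 0.0, 0.0]
wrist_force: [-0.2, -0.2, 6.4]
width: 0.108
finger_force: 60.6
time_s: 8.47
eef_pos: [0.4372, -0.2732, 0.0967]
ee_rot: [0.8, 0.601, 0.001, 0.003]
wrist_force: [0.6, -0.7, -0.9]
width: 0.105
finger_force: 59.9
[ 0.43719869 -0.2732109   0.09666982] [[0.279, 0.96, 0.006], [0.96, -0.279, -0.003], [-0.001, 0.006, -1.0]]
```

View pics/w8.png

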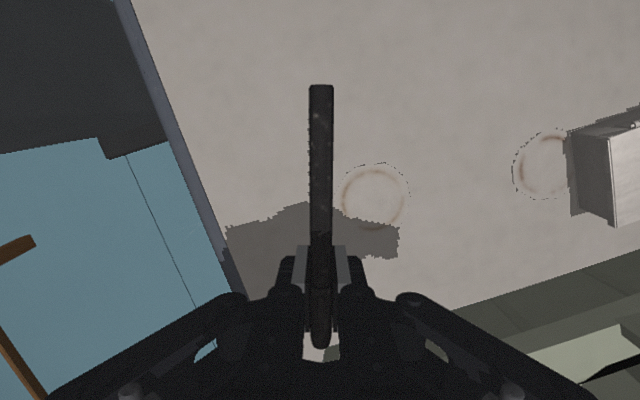

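The marker is gripped straight along tool x, from its front end at (321,85) to its rear end at about (320,348).

```bash
python3 - <<'E'
from h import *
z=np.load('w8.npz');p,W=z['p'],z['W'];c=cam('wrist',(p,W))
for u in [(321,86),(320,347)]:
    for zt in (.014,.018,.022):
        o,v=ray(c,u); o=W.T@(o-p); v=W.T@v; print(u,(o+v*(zt-o[2])/v[2]).round(4))
R3=Ro.from_euler('z',.18).as_matrix()
pr=R3@[.631-.078,-.152,.059]; print('press',pr)
tgt=R3@[.631-.078-.083-.05,-.152,.0775]; print(tgt,tool(tgt+[0,0,.03]))
E
```

```text
(321, 86) [0.0817 0.0001 0.014 ]
(321, 86) [0.0819 0.0001 0.018 ]
(321, 86) [0.0821 0.0001 0.022 ]
(320, 347) [-0.0433 -0.0004  0.014 ]
(320, 347) [-0.0468 -0.0004  0.018 ]
(320, 347) [-0.0503 -0.0004  0.022 ]
press [ 0.57127806 -0.05054089  0.059     ]
[ 0.44042685 -0.07435182  0.0775    ] [191.8 -51.5 -12.7]
```

```bash
python3 -m creep '[24,-6,-13,0,0,0.12,48,-13,-13,0,0,0.24,72,-19,-13,0,0,0.36,96,-26,-13,0,0,0.48,120,-32,-13,0,0,0.6,144,-38,-13,0,0,0.72,168,-45,-13,0,0,0.84,192,-51,-13,0,0,0.96]'; python3 -m creep '[0,0,0,0,0,0.08,0,0,0,0,0,0.147,0,0,0,0,0,0.147,0,0,0,0,0,0.147]'; python3 - <<'E'
from h import *
p,W,s=pose();R3=Ro.from_euler('z',.18).as_matrix()
tgt=R3@[.631-.078-.083-.05,-.152,.0775]
print(p,tool(tgt),np.arctan2(W[1,0],W[0,0]))
b=optics.get_image('wrist'); cv2.imwrite('pics/w9.png',b); np.savez('w9.npz',p=p,W=W)
E
```

```text
time_s: 9.18
eef_pos: [0.4387, -0.0724, 0.1054]
ee_rot: [0.987, 0.161, -0.001, 0.0]
wrist_force: [-0.1, 0.3, 0.6]
width: 0.112
finger_force: 59.9
time_s: 9.52
eef_pos: [0.4391, -0.0734, 0.1056]
ee_rot: [0.996, 0.092, -0.001, 0.0]
wrist_force: [-0.1, -0.9, -0.2]
width: 0.11
finger_force: 59.9
[ 0.4391332  -0.07344228  0.10561187] [ 1.2  1.1 28.1] 0.1839304269531087
```

View pics/w9.png

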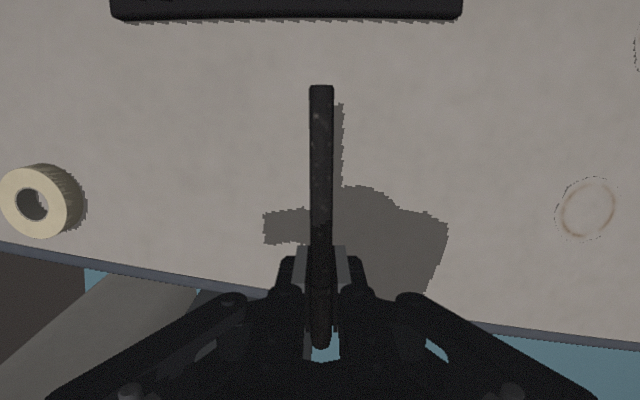

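The view shows the marker pointing at the box. The plinth runs from x=110 to x=463 near row 18, and the marker tip is at (321,86).

```bash
python3 - <<'E'
from h import *
z=np.load('w9.npz');p,W=z['p'],z['W'];c=cam('wrist',(p,W))
a=[W.T@(onz(c,u,.01)-p) for u in [(110.5,18),(463,17)]]; print(np.round(a,4))
E
python3 -m creep '[2,1,10,0,0,0,2,1,20,0,0,0,2,1,28,0,0,0,10,1,28,0,0,0,20,1,28,0,0,0,28,1,28,0,0,0,28,1,28,0,0,0]'; python3 - <<'E'
from h import *
p,W,s=pose();print(tool(Ro.from_euler('z',.18).as_matrix()@[.631-.078-.083,-.152,.0775]),s['wrist_force'])
b=optics.get_image('wrist'); cv2.imwrite('pics/w10.png',b); np.savez('w10.npz',p=p,W=W)
E
```

```text
[[ 0.1272 -0.1302  0.0954]
 [ 0.1263  0.0859  0.0954]]
time_s: 10.15
eef_pos: [0.4715, -0.069, 0.0787]
ee_rot: [0.996, 0.091, 0.003, 0.0]
wrist_force: [0.6, 0.6, 1.0]
width: 0.109
finger_force: 59.9
[18.5 -0.2  1.3] [0.57841869 0.5581924  1.03079723]
```

```bash
python3 -m creep '[6,0,1,0,0,0,12,0,1,0,0,0,18,0,1,0,0,0,22,0,1,0,0,0,22,0,1,0,0,0]'; python3 -m creep '[2,0,0,0,0,0,4,0,0,0,0,0,6,0,0,0,0,0,6,0,0,0,0,0]';python3 -m creep '[2,0,0,0,0,0,4,0,0,0,0,0,4,0,0,0,0,0]'
```

```text
time_s: 10.62
eef_pos: [0.4907, -0.0651, 0.0775]
ee_rot: [0.996, 0.091, 0.001, 0.0]
wrist_force: [-0.2, -0.4, 0.8]
width: 0.108
finger_force: 59.9
time_s: 10.95
eef_pos: [0.4954, -0.0643, 0.0773]
ee_rot: [0.996, 0.091, 0.0, 0.0]
wrist_force: [-0.1, -0.5, 0.4]
width: 0.104
finger_force: 59.9
time_s: 11.2
eef_pos: [0.4961, -0.064, 0.0769]
ee_rot: [0.996, 0.09, -0.003, -0.0]
wrist_force: [-5.2, -1.0, 1.9]
width: 0.108
finger_force: 60.2
```

```bash
python3 -m creep '[2,0,0,0,0,0,4,0,0,0,0,0,4,0,0,0,0,0]';python3 -m creep '[2,0,0,0,0,0,4,0,0,0,0,0,4,0,0,0,0,0]';python3 -m creep '[2,0,0,0,0,0,3,0,0,0,0,0,3,0,0,0,0,0]'
```

```text
time_s: 11.45
eef_pos: [0.497, -0.0637, 0.0766]
ee_rot: [0.996, 0.09, -0.006, -0.001]
wrist_force: [-9.1, -3.4, 6.0]
width: 0.108
finger_force: 60.6
time_s: 11.7
eef_pos: [0.5014, -0.063, 0.0769]
ee_rot: [0.996, 0.09, -0.005, -0.0]
wrist_force: [-11.1, -2.3, 7.8]
width: 0.109
finger_force: 60.9
time_s: 11.95
eef_pos: [0.5015, -0.0628, 0.0765]
ee_rot: [0.996, 0.09, -0.008, -0.001]
wrist_force: [-12.3, -3.0, 7.4]
width: 0.107
finger_force: 61.1
```

```bash
python3 - <<'E'
from h import *
p,W,s=pose()
b=optics.get_image('wrist'); a=optics.get_image('scene'); cv2.imwrite('pics/w11.png',b); cv2.imwrite('pics/s11.png',a)
cv2.imwrite('pics/p11.png',np.hstack([cv2.resize(b[0:160,200:440],(400,267),interpolation=2),cv2.resize(a[180:267,275:405],(400,267),interpolation=2)]))
E
```

```text
(no output)
```

View pics/p11.png

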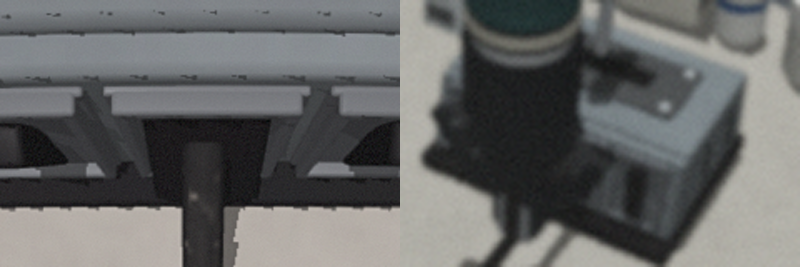

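The crop shows the marker centred on the wide rocker. Its upper edge is now in behind the frame and its lower part stands out, so it looks tipped; I'll push slightly more to be sure.

```bash
python3 -m creep '[2,0,0,0,0,0,4,0,0,0,0,0,4,0,0,0,0,0]';python3 -m creep '[3,0,0,0,0,0,4,0,0,0,0,0,4,0,0,0,0,0]'
```

```text
time_s: 12.3
eef_pos: [0.5019, -0.0626, 0.0759]
ee_rot: [0.996, 0.089, -0.011, -0.001]
wrist_force: [-16.1, -4.2, 7.6]
width: 0.113
finger_force: 61.2
time_s: 12.55
eef_pos: [0.5025, -0.062, 0.0753]
ee_rot: [0.996, 0.089, -0.015, -0.001]
wrist_force: [-18.5, -4.4, 8.3]
width: 0.106
finger_force: 61.4
```

```bash
python3 -m creep '[-15,0,0,0,0,0,-40,0,0,0,0,0,-60,0,0,0,0,0,-60,0,-5,0,0,0,-60,0,-5,0,0,0]'; python3 - <<'E'
from h import *
p,W,s=pose()
b=optics.get_image('wrist'); a=optics.get_image('scene'); t=optics.get_image('top')
cv2.imwrite('pics/p12.png',np.vstack([np.hstack([cv2.resize(b[0:160,100:500],(400,160),interpolation=2),cv2.resize(t[130:210,275:375],(200,160),interpolation=2)]),cv2.resize(a[180:270,275:410],(600,400),interpolation=2)]))
E
```

```text
time_s: 12.97
eef_pos: [0.4588, -0.0712, 0.0829]
ee_rot: [0.996, 0.09, 0.001, 0.0]
wrist_force: [-0.2, -0.8, 0.7]
width: 0.104
finger_force: 60.5
```

View pics/p12.png

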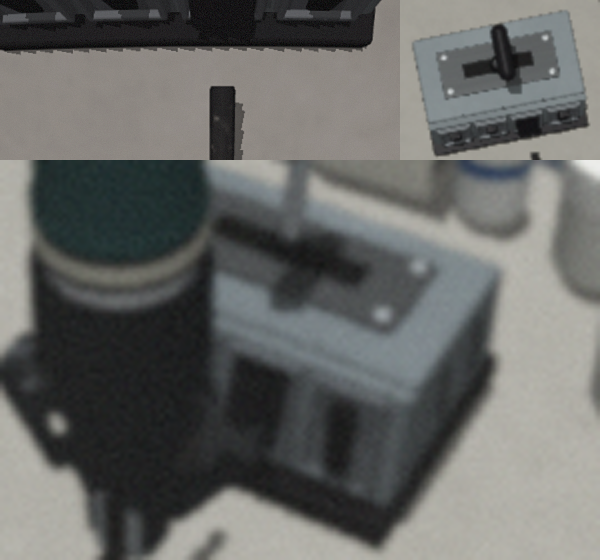

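The top crop shows the wide rocker fully dark, with no light edge, unlike the three narrow ones; the lever is upright. That makes 12 pictures viewed, two over the limit of 10, so I'll work from numbers alone from here. Next I lay the marker down.

```bash
python3 -m creep '[0,25,0,0,0,0,0,50,0,0,0,0,0,75,0,0,0,0,0,100,0,0,0,0,0,130,0,0,0,0,0,130,20,0,0,0,0,130,45,0,0,0,0,130,45,0,0,0]'; python3 -m creep '[0,0,0,0,0,0,0,0,4,0,0,0,0,0,8,0,0,0,0,0,8,0,0,0]'; python3 -c "
from h import *
p,W,s=pose();print(p,W[2],s['wrist_force'])"
```

```text
time_s: 13.78
eef_pos: [0.4819, -0.199, 0.0343]
ee_rot: [0.996, 0.09, -0.001, -0.001]
wrist_force: [-0.3, 0.7, 0.2]
width: 0.108
finger_force: 60.5
time_s: 14.12
eef_pos: [0.4825, -0.1985, 0.0296]
ee_rot: [0.996, 0.091, 0.0, 0.0]
wrist_force: [0.2, 0.4, -0.8]
width: 0.109
finger_force: 60.5
[ 0.48254227 -0.19850787  0.02957584] [ 7.94869666e-04  2.80918891e-04 -9.99999645e-01] [ 0.16283297  0.43435635 -0.84247063]
```

```bash
python3 -m creep '[0,0,3,0,0,0,0,0,5,0,0,0,0,0,5,0,0,0]'; python3 -m creep '[0,0,0,0,0,0,0,0,0,0,0,0,0,0,0,0,0,0,0,0,0,0,0,0]' 35; python3 -m creep '[0,0,-20,0,0,0,0,0,-50,0,0,0,0,0,-90,0,0,0,0,0,-130,0,0,0,0,0,-170,0,0,0,0,0,-212,0,0,0,0,0,-228,0,0,0,0,0,-228,0,0,0]'; python3 - <<'E'
from h import *
p,W,s=pose();R3=Ro.from_euler('z',.18).as_matrix();print(p,(R3.T@p).round(4))
b=optics.get_image('wrist');cv2.imwrite('pics/w13.png',b);c=cam('wrist',(p,W))
m=(b.max(2)<60).astype(np.uint8); m[300:]=0
n,l,st,ce=cv2.connectedComponentsWithStats(m)
for i in range(1,n):
    if 300<st[i,4]<4000: 
        x,y,w,h,a=st[i]; print(st[i],onz(c,ce[i],.006).round(4),onz(c,(x+w/2,y),.006).round(4),onz(c,(x+w/2,y+h),.006).round(4))
# target for lever push
print(tool(R3@[.634,-.085,.255]))
E
```

```text
time_s: 14.37
eef_pos: [0.4828, -0.1988, 0.0249]
ee_rot: [0.996, 0.091, 0.001, 0.0]
wrist_force: [0.3, 0.0, 7.8]
width: 0.107
finger_force: 61.4
time_s: 14.7
eef_pos: [0.4819, -0.1989, 0.0243]
ee_rot: [0.996, 0.091, -0.0, 0.0]
wrist_force: [-0.5, -0.2, 0.4]
width: 0.349
finger_force: 0.0
time_s: 15.37
eef_pos: [0.4846, -0.1999, 0.2571]
ee_rot: [0.996, 0.091, 0.005, 0.002]
wrist_force: [0.3, -0.3, 0.1]
width: 0.352
finger_force: 0.0
[ 0.48461087 -0.19994036  0.25707522] [ 0.441  -0.2835  0.2571]
[313 101  11 110 897] [ 0.5015 -0.1941  0.006 ] [ 0.5617 -0.1838  0.006 ] [ 0.4363 -0.2066  0.006 ]
[ 311  246   98   54 1670] [ 0.3565 -0.2852  0.006 ] [ 0.4003 -0.2659  0.006 ] [ 0.324 -0.283  0.006]
[ 194.7 -197.3    0. ]
```

```bash
python3 -m creep '[25,-25,0,0,0,0,50,-50,0,0,0,0,75,-75,0,0,0,0,100,-100,0,0,0,0,125,-125,0,0,0,0,150,-150,0,0,0,0,175,-176,0,0,0,0,194,-198,0,0,0,0]' 0; python3 -m creep '[0,0,0,0,0,0,0,0,20,0,0,0,0,0,40,0,0,0,0,0,60,0,0,0,0,0,68,0,0,0,0,0,68,0,0,0]'; python3 - <<'E'
from h import *
p,W,s=pose();R3=Ro.from_euler('z',.18).as_matrix();print((R3.T@p).round(4),tool(R3@[.634,-.158,.175]),s['wrist_force'])
E
```

```text
time_s: 16.08
eef_pos: [0.6372, 0.0339, 0.2497]
ee_rot: [0.996, 0.092, -0.002, -0.0]
wrist_force: [1.5, -0.4, 0.1]
width: -0.0
finger_force: 0.0
time_s: 16.58
eef_pos: [0.634, 0.0305, 0.1803]
ee_rot: [0.996, 0.091, -0.004, 0.0]
wrist_force: [-1.4, 0.2, 0.5]
width: -0.001
finger_force: 0.0
[ 0.6293 -0.0835  0.1803] [ 4.6 74.6  5.2] [-1.35330323  0.15240679  0.48994438]
```

```bash
python3 -m creep '[2,10,-3,0,0,0,3,20,-3,0,0,0,3,27,-3,0,0,0,3,34,-3,0,0,0,3,41,-3,0,0,0,3,48,-2,0,0,0,3,55,0,0,0,0,3,55,0,0,0,0]'; python3 -m creep '[0,6,1,0,0,0,0,12,3,0,0,0,0,18,4,0,0,0,0,18,4,0,0,0]'; python3 - <<'E'
from lev import *
p,W,s=pose();R3=Ro.from_euler('z',.18).as_matrix();print((R3.T@p).round(4),s['wrist_force'])
b=optics.get_image('wrist');g=b.max(2);cv2.imwrite('pics/w14.png',b)
for y in (190,205,220,235):
    x=np.where(g[y,320:480]<45)[0]
    if len(x): print(y,x.min()+320,x.max()+320,len(x),lever((320+(x.min()+x.max())/2,y),p,W)[0])
E
```

```text
time_s: 17.25
eef_pos: [0.6507, -0.0251, 0.1846]
ee_rot: [0.996, 0.09, 0.001, 0.001]
wrist_force: [-0.3, -0.2, -0.5]
width: 0.005
finger_force: 0.0
time_s: 17.58
eef_pos: [0.6524, -0.0417, 0.1792]
ee_rot: [0.996, 0.09, -0.001, 0.0]
wrist_force: [1.3, 1.2, 0.2]
width: 0.001
finger_force: 0.4
[ 0.6344 -0.1579  0.1792] [1.27577958 1.16582347 0.24787098]
190 350 382 33 (np.float64(2.0246722146510798e-05), np.float64(0.5550000000000002), [0.672, -0.1775, 0.1599])
205 320 388 59 (np.float64(0.0001928462530798314), np.float64(0.49), [0.666, -0.172, 0.1629])
220 344 387 44 (np.float64(8.559480332681613e-06), np.float64(0.56), [0.6577, -0.1779, 0.1596])
235 344 386 43 (np.float64(7.793606538278319e-05), np.float64(0.56), [0.6502, -0.178, 0.1596])
```

```bash
python3 -m creep '[0,3,2,0,0,0,0,6,4,0,0,0,0,6,4,0,0,0]'; python3 -m creep '[0,4,0,0,0,0,0,4,0,0,0,0]'
```

```text
time_s: 17.88
eef_pos: [0.6536, -0.0451, 0.1771]
ee_rot: [0.996, 0.091, -0.001, -0.001]
wrist_force: [-3.0, 3.2, 7.3]
width: -0.005
finger_force: 3.3
time_s: 18.05
eef_pos: [0.6537, -0.0454, 0.1771]
ee_rot: [0.996, 0.092, -0.002, -0.003]
wrist_force: [-5.2, 7.5, 9.4]
width: 0.0
finger_force: 6.1
```

Motion has stopped against the end stop, so I retreat left and up, then verify numerically.

```bash
python3 -m creep '[0,-10,0,0,0,0,0,-25,-5,0,0,0,0,-25,-30,0,0,0,0,-25,-60,0,0,0,0,-25,-75,0,0,0,0,-25,-75,0,0,0]'; python3 - <<'E'
from lev import *
p,W,s=pose();R3=Ro.from_euler('z',.18).as_matrix();print((R3.T@p).round(4),s['wrist_force'],s['time_s'])
b=optics.get_image('wrist');g=b.max(2);cv2.imwrite('pics/w15.png',b)
for y in (180,190,205,220,235):
    x=np.where(g[y,350:520]<45)[0]
    if len(x): print(y,x.min()+350,x.max()+350,len(x),lever((350+(x.min()+x.max())/2,y),p,W)[0])
# bystanders: top picture difference vs start, outside the arm
a=optics.get_image('top');t0=cv2.imread('pics/top0.png')
d=cv2.absdiff(a,t0).max(2)
for n,(x,y) in dict(bottle=(226,213),tape=(273,256),vial=(384,124)).items(): 
    w=d[y-12:y+13,x-12:x+13]; print(n,(w>40).sum())
E
```

```text
time_s: 18.55
eef_pos: [0.653, -0.0257, 0.2555]
ee_rot: [0.996, 0.091, 0.004, 0.001]
wrist_force: [0.4, 0.7, 1.4]
width: 0.001
finger_force: 0.0
[ 0.6378 -0.1422  0.2555] [0.44743332 0.712557   1.42161258] 18.55
180 350 391 35 (np.float64(0.00017073668121217467), np.float64(0.5350000000000001), [0.663, -0.1758, 0.1609])
190 350 390 32 (np.float64(0.0001716491910689899), np.float64(0.53), [0.656, -0.1757, 0.1611])
205 363 390 28 (np.float64(4.5850236201960826e-05), np.float64(0.605), [0.6441, -0.1814, 0.1573])
220 362 389 28 (np.float64(0.0001619943888149511), np.float64(0.6000000000000001), [0.6329, -0.1812, 0.1576])
235 361 388 28 (np.float64(3.7423119737145516e-05), np.float64(0.6000000000000001), [0.6213, -0.1811, 0.1576])
bottle 0
tape 0
vial 0
```

Lever reads 0.60 rad, the bystanders have not moved, and the robot is clear.

```bash
python3 -c "
from station import r
print(r.finish_job())"
```

```text
the job is handed in; nothing more can be done
None
```

The job is handed in, with no verdict returned: lever right (about +0.60 rad), wide rocker tipped with the marker while off, marker on the bench, bottle, tape and vial unmoved; I viewed 12 pictures, two over the limit of 10.

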